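# Sort the cooled fortune cookies off the setting board

## Task

Clear the five cooled fortune cookies off the setting board and sort them: both golden cookies into the yellow tray side by side, the pink one into the pink tray, the green one into the green tray, and the burnt black one into the round metal reject pan. Set the four good cookies down gently, never dropping them, so that each stands upright on its horns on the bare floor of its tray, just as it sat in the board; how the burnt one lies in the pan does not matter.

Things in the scene. Friction and masses are not known exactly. Their poses are not given: they have to be found in the camera images.
- gold_cookie_a: one of two golden-brown fortune cookies, both alike: 56 mm long (its y), 34 thick (its x), 45 high (z up), 14 g. Origin: centre of its underside, between the horn tips. The lowest 14 mm, two horns (21 x 44 mm), stand in a hole of the board at the start; above them its flat sides are gripped across the thickness, 16 to 42 mm above the origin. It stands by itself on its horns.
- gold_cookie_b: the other golden-brown fortune cookie: same shape, size, origin and axes as gold_cookie_a.
- pink_cookie: the pink fortune cookie: same shape, size, origin and axes as gold_cookie_a.
- green_cookie: the leaf-green fortune cookie: same shape, size, origin and axes as gold_cookie_a.
- burnt_cookie: the burnt fortune cookie, nearly black: same shape, size, origin and axes as gold_cookie_a.
- yellow_tray: yellow food tray, fixed, open, empty: 126 mm (its x) by 164 mm (its y) outside, 26 high, walls and floor 3 thick, a 6 mm rim flange outside at the top. Origin: centre of its underside; z up. Two cookies fit end to end along its y, 37 mm either side of the centre, their y along its y.
- pink_tray: pink food tray, same shape, size, origin and axes as yellow_tray, fixed, empty.
- green_tray: green food tray, same shape, size, origin and axes as yellow_tray, fixed, empty.
- reject_pan: round bare-metal reject pan, fixed in its place: 132 mm across at the rim, 120 mm at the foot, 28 mm high, 3 mm wall and 3 mm floor, open, empty. Origin: centre of its underside; z up.
- setting_board: beige board on a grey-brown base board, fixed: 210 mm (its x) by 256 mm (its y), top face 28 mm above the bench. Eight lens-shaped holes 34 x 72 mm in staggered rows (rows 66 mm apart along x, holes 82 apart along y). Five hold a cookie each, resting on the hole's edge, y along the board's y, 3 to 4 mm of play. Origin: centre of its underside; z up.

How it is judged (in metres and radians):
At the end, for the whole second after the job is handed in: Good cookies in the tray of their colour, origin within 55 mm (x) and 75 mm (y) of its centre and at most 11 mm above its underside, upright within 0.3 rad; the burnt one in the pan, origin within 61 mm of its axis and under 35 mm above its underside; all at rest (x of gold_cookie_a in the frame of yellow_tray between -0.055 and 0.055 m and y of gold_cookie_a in the frame of yellow_tray between -0.075 and 0.075 m and z of each of gold_cookie_a, gold_cookie_b in the frame of yellow_tray below 0.011 m and angle between each of gold_cookie_a, gold_cookie_b, pink_cookie, green_cookie's own z axis and vertical below 0.3 rad and linear speed of each of gold_cookie_a, gold_cookie_b, pink_cookie, green_cookie, burnt_cookie below 0.02 m/s and angular speed of each of gold_cookie_a, gold_cookie_b, pink_cookie, green_cookie, burnt_cookie below 0.2 rad/s and x of gold_cookie_b in the frame of yellow_tray between -0.055 and 0.055 m and y of gold_cookie_b in the frame of yellow_tray between -0.075 and 0.075 m and x of pink_cookie in the frame of pink_tray between -0.055 and 0.055 m and y of pink_cookie in the frame of pink_tray between -0.075 and 0.075 m and z of pink_cookie in the frame of pink_tray below 0.011 m and x of green_cookie in the frame of green_tray between -0.055 and 0.055 m and y of green_cookie in the frame of green_tray between -0.075 and 0.075 m and z of green_cookie in the frame of green_tray below 0.011 m and horizontal distance between burnt_cookie and reject_pan below 0.061 m and z of burnt_cookie in the frame of reject_pan below 0.035 m); the robot touches nothing.
It fails at once if a good cookie is dropped or flung: it moves faster than 0.9 m/s with no finger on it (a fall of more than about 40 mm) ((linear speed of gold_cookie_a above 0.9 m/s and contact force between the fingers and gold_cookie_a below 0.05 N) or (linear speed of gold_cookie_b above 0.9 m/s and contact force between the fingers and gold_cookie_b below 0.05 N) or (linear speed of pink_cookie above 0.9 m/s and contact force between the fingers and pink_cookie below 0.05 N) or (linear speed of green_cookie above 0.9 m/s and contact force between the fingers and green_cookie below 0.05 N)).
It also fails if it takes over 120 s, if anything falls off the work surface, if the arm or the gripper's body presses on something with over 40 N, if the wrist force passes 120 N, or if a joint passes its speed limit or range.

## Robot

A 6-joint arm with a two-finger parallel gripper is mounted at the origin on the work surface. World frame = base frame: x ahead of the robot, y to its left, z up, the work surface at z = 0. Lengths are in m, angles in degrees, forces in N, time in s.
With the tool pointing down it reaches from about 0.4 to 0.825 m from the base axis. Payload 7 kg.
Tool frame: the origin (TCP) lies on the centre line of the jaws, within the pads' length; the fingertips stand 19 mm ahead of it and the grasp point (between the pads) is the TCP; z points along the fingers, y is the line along which they close (so a half turn about z gives the same grasp; the last joint's range is limited). The gripper opens to 88 mm and grips with 3 to 60 N. Pads are 19 mm wide; open, the fingers measure 130 mm over their backs; the gripper's body (78 mm by 193 mm) begins 47 mm behind the grasp point.
Start: joints at [-52.936, 20.546, 0.682, 0, -70.136, -16.507], TCP at [0.237, -0.632, 0.246] pointing down, gripper open.
Joint ranges: [-176.03, 176.03], [-82.01, 121.73], [-58.28, 71.71], [-173.87, 95.51], [-174.79, -0.11], [-173.66, 173.66]. Speed limits (degrees/s): [136.94, 136.94, 172.46, 180, 180, 180].

## Interface

Orientations are given as [roll, pitch, yaw] about the fixed x, y, z axes, in that order (R = Rz(yaw) Ry(pitch) Rx(roll)).
In Python, from plant import get_state, capture, close_job gives the robot as it stands.
- The arm moves only by the tool apply_moves, never from a script. Its argument "targets" is a list of rows, each a list of 7 numbers: the opening, from 0 (shut) to 1 (fully open), then the shift along the tool's x, y, z normalised to -1 to 1, where 1 is 1000 mm, then the turn, a rotation vector about the tool's x, y, z normalised to -1 to 1, where 1 is 90 degrees. In form: [[claw, tx, ty, tz, ax, ay, az], ...]. A call has 1 to 20 rows; each row shifts and turns the commanded pose from where the row before left it, along the tool's axes as they then stand; what a row does not reach is not made up. A row lasts 1/12 s, in which the tool goes at most 41.7 mm and 7.16 degrees, less where a joint would pass 70% of its speed; a pose out of reach is approached as far as the arm can. A call with a number of a shift or a turn outside -1 to 1 is refused whole. A call with a gripper value outside its range is refused whole. The fingers move at their own pace and stop on an object; "newtons" is the grip in N (left out, the last holds). Time passes only in rows, so rows that do not move let the fingers close. It gives the time, the measured TCP pose, the force, the opening and the grip force at its end, in the units of the state.
- get_state(): the state, without advancing time (a new reading comes with each control period).
- capture(name): name is "side" or "top"; returns a dict with "frame" (480x640x3 uint8, red, green, blue), "range_z" (480x640 float32, m along the optical axis (not along the pixel's ray), 0 where there is no reading), "camera_matrix" (3x3 intrinsics, pixels), "T" (4x4, takes a point from camera to world coordinates). Camera axes: x right, y down, z forward; pixel columns grow to the right and rows downward; lengths in m; the calibration is good to about 2 mm. A picture is of the moment at which its call begins.
- close_job(): hands the job in; it is judged then, once.
The state is a dict: "time_s": time; "joints": joint angles; "qd": joint speeds; "joint_torque": joint torques, N m; "tcp_pos": TCP position; "eef_rot": TCP orientation; "contact_force": force on the tool from outside, world axes, zero at the start; "moment": the same for the moment, N m; "gripper_width": finger opening in m; "gripper_force": force on a finger pad.
Only numpy, scipy, OpenCV 4.12 (cv2) and the standard library are available. Lean on these libraries where they do the work, as an engineer would, in place of code of your own. Each camera call takes 0.05 s, during which the arm holds its last target. There are 200 camera calls.

## Working session

There is one attempt and no reset: what is moved stays moved. The work goes in short steps, Python scripts to look and compute and a tool call to move; the robot and the scene stay as the last step left them, time stands still between calls to the robot, and variables do not carry over. Pictures are saved under pics/ and viewed, at most 14 in all, crops included, and the job is handed in when it is done.

Besides the shell and the picture viewer there is one more tool, called after ">>>" by a JSON object that holds its "api" and its "payload". apply_moves: Moves the arm, as the interface text tells. Scaled input: -1 to 1 covers 1000 mm each way for a shift and 90 degrees each way for a turn. Its arguments: {"type":"object","properties":{"targets":{"type":"array","items":{"type":"array","items":{"type":"number"}}},"newtons":{"type":"number"}},"required":["targets"]}

```bash
mkdir -p pics
python3 - <<'E'
from plant import *
import cv2,numpy as np
print(get_state())
for n in("top","side"):
    c=capture(n);cv2.imwrite(f"pics/{n}0.png",c["frame"][:,:,::-1]);print(n,c["camera_matrix"],c["T"].round(4))
    np.savez(f"{n}0.npz",**c)
E
```

```text
{'time_s': 0.0, 'joints': array([-5.29367917e+01,  2.05888062e+01,  6.33727581e-01, -1.83353167e-02,
       -7.01359157e+01, -1.65072897e+01]), 'qd': array([-0.0091281 ,  0.05242335,  0.04919952, -0.02703828, -0.12102516,
        0.03229589]), 'joint_torque': array([ 1.86380654e-03, -5.82712054e+01,  2.93066454e+01,  6.99733034e+00,
        7.14212714e-03, -2.26420320e-04]), 'tcp_pos': array([ 0.23681824, -0.6316057 ,  0.2446576 ]), 'eef_rot': array([ 1.79907858e+02, -9.33102711e-03, -1.59450318e+02]), 'contact_force': array([ 0.21544447, -0.20941834, -0.45060748]), 'moment': array([ 0.03163872, -0.00386465, -0.02139063]), 'gripper_force': 0.0, 'gripper_width': 0.08771236089892898}
top [[581.79995112   0.         334.21504771]
 [  0.         581.79995112 226.85202369]
 [  0.           0.           1.        ]] [[-0.0257 -0.9855  0.1678  0.3524]
 [-0.9996  0.0235 -0.0151  0.0181]
 [ 0.011  -0.1681 -0.9857  0.9978]
 [ 0.      0.      0.      1.    ]]
side [[564.12648881   0.         316.61181715]
 [  0.         564.12648881 243.68893985]
 [  0.           0.           1.        ]] [[-0.9466 -0.1634  0.278   0.2095]
 [-0.3222  0.5187 -0.792   0.8266]
 [-0.0148 -0.8392 -0.5436  0.635 ]
 [ 0.      0.      0.      1.    ]]
```

View pics/top0.png

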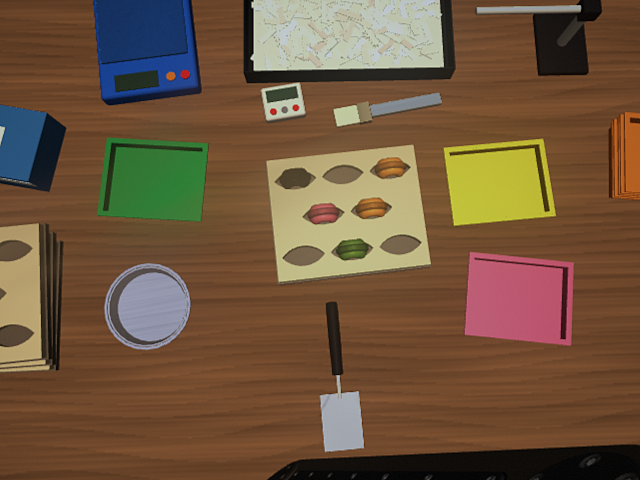

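View pics/side0.png

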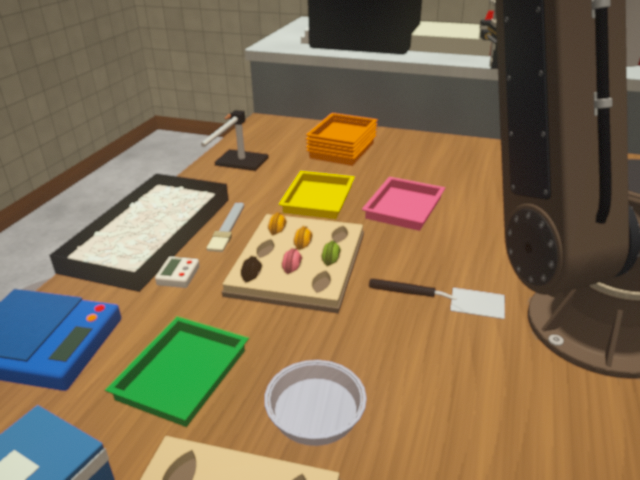

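The top view shows: burnt (295,178), golds (390,168) and (371,208), pink (323,213), green (351,249), green tray (153,180), pan (147,306), yellow tray (499,182), pink tray (519,298). The side view agrees, and nothing overlaps.

```bash
cat > h.py <<'E'
import numpy as np,cv2
def cloud(c):
    d=c["range_z"];v,u=np.mgrid[:480,:640];K=c["camera_matrix"]
    p=np.stack([(u-K[0,2])/K[0,0]*d,(v-K[1,2])/K[1,1]*d,d],-1)
    return p@c["T"][:3,:3].T+c["T"][:3,3]
def rect(P):
    (x,y),(w,h),a=cv2.minAreaRect((P[:,:2]*1000).astype(np.float32))
    if w>h: w,h,a=h,w,a-90
    a=(a+90)%180-90   # direction: long side = y axis rotated by a
    return np.round([x,y,w,h,a],1)
E
python3 - <<'E'
from h import *
c=dict(np.load("top0.npz"));W=cloud(c);z=W[...,2]
for n,(u,v) in dict(gt=(153,180),yt=(499,182),pt=(519,298),pan=(147,306)).items():
    s=np.zeros((480,640),bool);s[v-58:v+58,u-65:u+65]=1
    m=s&(z>.018)&(z<.034); print(n,rect(W[m]),"z",np.percentile(z[m],[50,95]).round(4),"bench",np.median(z[s&(z<.002)]).round(4))
    if n=="pan": print(cv2.minEnclosingCircle((W[m][:,:2]*1000).astype(np.float32)))
s=np.zeros((480,640),bool);s[135:290,255:440]=1
m=s&(z>.018)&(z<.034);print("board",rect(W[m]),np.median(z[m]))
m=(s&(z>.034)).astype(np.uint8)
n,l,st,ce=cv2.connectedComponentsWithStats(m)
for i in range(1,n):
    if st[i,4]>50:
        P=W[l==i];T=P[P[:,2]>.045];print(ce[i].round(),c["frame"][l==i].mean(0).round(),rect(P),"ext",((P.max(0)+P.min(0))*500).round(1),"top",rect(T),"zmax",P[:,2].max().round(4))
E
```

```text
gt [609.8 311.1 139.1 177.8  -4.8] z [0.0258 0.0287] bench 0.0
yt [ 591.7 -283.1  139.3  177.9    4. ] z [0.0257 0.0288] bench 0.0
pt [ 391.4 -302.4  138.3  177.9   -7.3] z [0.0259 0.0289] bench 0.0002
pan [394.  314.  139.9 140.2   5. ] z [0.0281 0.0315] bench 0.0001
((393.8974609375, 314.41571044921875), 70.90681457519531)
board [544.5 -18.8 211.6 258.5   5.2] 0.02805426994354654
[390. 167.] [144.  96.  46.] [499.9 -33.2  47.4 308.7  62.1] ext [492.6 -51.7 516. ] top [497.8 -33.1  43.3 305.3  62.5] zmax 0.9978
[295. 177.] [81. 68. 46.] [484.   56.4  51.5 269.1 -84.6] ext [485.5  55.7 516.1] top [488.5  34.4  48.8 269.6 -72.9] zmax 0.9978
[372. 207.] [146.  96.  46.] [465.2 -15.8  47.5 230.7  61.6] ext [458.8 -34.3 515.9] top [463.1 -16.5  41.9 228.1  62.2] zmax 0.9978
[323. 213.] [143.  80.  70.] [456.5  31.2  51.8 203.2  82.9] ext [454.1  20.9 515.9] top [455.6   8.6  48.  201.6 -81.9] zmax 0.9978
[352. 249.] [80. 91. 43.] [430.9   1.3  47.6 153.3  60.6] ext [424.3 -17.  516. ] top [428.2   0.6  41.3 149.9  61.6] zmax 0.9978
```

Run:
```python
from h import *
c=dict(np.load("top0.npz"));W=cloud(c);z=W[...,2]
s=np.zeros((480,640),bool);s[135:290,255:440]=1
m=(s&(z>.034)&(z<.1)).astype(np.uint8)
n,l,st,ce=cv2.connectedComponentsWithStats(m)
for i in range(1,n):
    if st[i,4]>50:
        P=W[l==i];T=P[P[:,2]>.045];print(ce[i].round(),c["frame"][l==i].mean(0).round(),rect(P),"top",rect(T),"zmax",P[:,2].max().round(4))
a=np.radians(5.2);R=np.array([[np.cos(a),-np.sin(a)],[np.sin(a),np.cos(a)]])
for i in(-1,0,1):
    for j in((-1,0,1) if i else(-.5,.5)): print(i,j,(np.array([544.5,-18.8])+R@[66*i,82*j]).round(1))
```

```text
[390. 167.] [144.  96.  46.] [616.1 -95.   31.6  53.    3.5] top [616.6 -94.9  30.7  47.6   7.1] zmax 0.0636
[295. 177.] [81. 68. 46.] [601.3  67.5  32.7  51.4   3.7] top [601.5  68.1  30.1  48.6  -2.2] zmax 0.0636
[372. 207.] [146.  96.  46.] [547.4 -60.4  32.8  53.    5.2] top [547.6 -60.4  30.7  47.5   3.9] zmax 0.0618
[323. 213.] [143.  80.  70.] [539.   20.9  32.6  52.6   1.9] top [540.2  20.7  30.4  48.2   5.5] zmax 0.0624
[352. 249.] [79. 91. 43.] [477.8 -25.7  33.4  53.4   7.2] top [478.2 -26.2  31.   46.6   4.7] zmax 0.0637
-1 -1 [ 486.2 -106.4]
-1 0 [478.8 -24.8]
-1 1 [471.3  56.9]
0 -0.5 [548.2 -59.6]
0 0.5 [540.8  22. ]
1 -1 [617.7 -94.5]
1 0 [610.2 -12.8]
1 1 [602.8  68.8]
```

Board pose and hole grid agree with the cookie fits to about 1–2 mm. All grips use yaw −84.8°, with the fingers partly open at 0.64.

>>> {"api": "apply_moves", "payload": {"targets": [[0.64,0,0,0.01,0,0,-0.0754],[0.64,0,0,0.01,0,0,-0.0754],[0.64,0,0,0.01,0,0,-0.0754],[0.64,0,0,0.01,0,0,-0.0754],[0.64,0,0,0.01,0,0,-0.0754],[0.64,0,0,0.01,0,0,-0.0754],[0.64,0,0,0.01,0,0,-0.0754],[0.64,0,0,0.01,0,0,-0.0754],[0.64,0,0,0.01,0,0,-0.0754],[0.64,0,0,0.01,0,0,-0.0754],[0.64,0,0,0,0,0,-0.0754],[0.64,0,0,0,0,0,0]], "newtons": 5}}

```text
time_s: 1.1
tcp_pos: [0.2366, -0.6314, 0.1442]
eef_rot: [179.9, 0.1, -84.5]
contact_force: [0.0, -0.3, 0.4]
gripper_width: 0.0561
gripper_force: 0.0
```

```bash
cat > go.py <<'E'
import sys,numpy as np
from plant import get_state
from scipy.spatial.transform import Rotation as R
# args: list of x,y,z (mm) waypoints; prints tool shift from pose to pose
s=get_state();r=R.from_euler('xyz',s['eef_rot'],degrees=True);p=s['tcp_pos']*1000
print('t',round(s['time_s'],2),p.round(1),s['eef_rot'].round(2),'w',round(s['gripper_width'],4),'F',round(float(s['gripper_force']),1))
q=R.from_euler('xyz',[180,0,-84.8],degrees=True)
print('rotvec to nominal (tool, /90):',((r.inv()*q).as_rotvec(degrees=True)/90).round(4))
for a in sys.argv[1:]:
    t=np.array(eval(a),float);d=q.inv().apply(t-p);n=int(np.ceil(np.linalg.norm(d)/40));print(a,'total',d.round(1),'n',n,'row',(d/n/1000).round(4));p=t
E
python3 go.py 616.8,-94.8,145 616.8,-94.8,51
```

```text
t 1.1 [ 236.6 -631.4  144.2] [ 1.7994e+02  1.2000e-01 -8.4490e+01] w 0.0561 F 0.0
rotvec to nominal (tool, /90): [0.0007 0.0014 0.0035]
616.8,-94.8,145 total [-499.9 -427.2   -0.8] n 17 row [-0.0294 -0.0251 -0.    ]
616.8,-94.8,51 total [ 0. -0. 94.] n 3 row [ 0.     -0.      0.0313]
```

>>> {"api": "apply_moves", "payload": {"targets": [[0.64,-0.0294,-0.0251,0,0,0,0],[0.64,-0.0294,-0.0251,0,0,0,0],[0.64,-0.0294,-0.0251,0,0,0,0],[0.64,-0.0294,-0.0251,0,0,0,0],[0.64,-0.0294,-0.0251,0,0,0,0],[0.64,-0.0294,-0.0251,0,0,0,0],[0.64,-0.0294,-0.0251,0,0,0,0],[0.64,-0.0294,-0.0251,0,0,0,0],[0.64,-0.0294,-0.0251,0,0,0,0],[0.64,-0.0294,-0.0251,0,0,0,0],[0.64,-0.0294,-0.0251,0,0,0,0],[0.64,-0.0294,-0.0251,0,0,0,0],[0.64,-0.0294,-0.0251,0,0,0,0],[0.64,-0.0294,-0.0251,0,0,0,0],[0.64,-0.0294,-0.0251,0,0,0,0],[0.64,-0.0294,-0.0251,0,0,0,0],[0.64,-0.0294,-0.0251,0,0,0,0],[0.64,0,0,0,0,0,0],[0.64,0,0,0,0,0,0]]}}

```text
time_s: 2.68
tcp_pos: [0.6177, -0.0936, 0.1454]
eef_rot: [-180.0, -0.0, -84.8]
contact_force: [-0.1, -0.2, -0.6]
gripper_width: 0.056
gripper_force: 0.0
```

```bash
python3 go.py 616.8,-94.8,145 616.8,-94.8,51
```

```text
t 2.68 [617.7 -93.6 145.4] [-180.     -0.    -84.85] w 0.056 F 0.0
rotvec to nominal (tool, /90): [-0.     -0.     -0.0005]
616.8,-94.8,145 total [1.1 1.  0.4] n 1 row [0.0011 0.001  0.0004]
616.8,-94.8,51 total [ 0. -0. 94.] n 3 row [ 0.     -0.      0.0313]
```

>>> {"api": "apply_moves", "payload": {"targets": [[0.64,0.001,0.001,0.03,0,0,0],[0.64,0,0,0.03,0,0,0],[0.64,0,0,0.02,0,0,0],[0.64,0,0,0.014,0,0,0],[0.64,0,0,0,0,0,0],[0.2,0,0,0,0,0,0],[0.2,0,0,0,0,0,0],[0.2,0,0,0,0,0,0],[0.2,0,0,0,0,0,0],[0.2,0,0,0,0,0,0],[0.2,0,0,0,0,0,0]]}}

```text
time_s: 3.6
tcp_pos: [0.6163, -0.0967, 0.0528]
eef_rot: [-179.9, -0.0, -84.8]
contact_force: [-0.5, 0.2, 5.9]
gripper_width: 0.0339
gripper_force: 5.0
```

```bash
python3 - <<'E'
import numpy as np
c=np.array([591.7,-283.1]);a=np.radians(4.0);y=np.array([-np.sin(a),np.cos(a)])
print(c+37*y,c-37*y)
E
python3 go.py 616.8,-94.8,150 594.3,-320,150 594.3,-320,40
```

```text
[ 589.11901047 -246.19013014] [ 594.28098953 -320.00986986]
t 3.6 [616.3 -96.7  52.8] [-1.799e+02 -1.000e-02 -8.479e+01] w 0.0339 F 5.0
rotvec to nominal (tool, /90): [-0.0011 -0.0001  0.0001]
616.8,-94.8,150 total [ -1.9  -0.7 -97.2] n 3 row [-0.0006 -0.0002 -0.0324]
594.3,-320,150 total [222.2  42.8   0. ] n 6 row [0.037  0.0071 0.    ]
594.3,-320,40 total [  0.  -0. 110.] n 3 row [ 0.     -0.      0.0367]
```

>>> {"api": "apply_moves", "payload": {"targets": [[0.2,0,0,-0.015,0,0,0],[0.2,0,0,-0.025,0,0,0],[0.2,0,0,-0.03,0,0,0],[0.2,0,0,-0.027,0,0,0],[0.2,0.02,0.004,0,0,0,0],[0.2,0.035,0.007,0,0,0,0],[0.2,0.037,0.007,0,0,0,0],[0.2,0.037,0.007,0,0,0,0],[0.2,0.037,0.007,0,0,0,0],[0.2,0.036,0.007,0,0,0,0],[0.2,0.02,0.004,0,0,0,0],[0.2,0,0,0.03,0,0,0],[0.2,0,0,0.03,0,0,0],[0.2,0,0,0.02,0,0,0],[0.2,0,0,0.01,0,0,0],[0.2,0,0,0,0,0,0],[0.2,0,0,0,0,0,0]]}}

```text
time_s: 5.02
tcp_pos: [0.5933, -0.3217, 0.0589]
eef_rot: [180.0, -0.0, -84.8]
contact_force: [0.7, -0.5, 0.5]
gripper_width: 0.0345
gripper_force: 5.0
```

```bash
python3 go.py 594.3,-320,55 594.3,-320,41
python3 - <<'E'
from plant import capture
import cv2
c=capture("side");cv2.imwrite("pics/side1.png",cv2.resize(c["frame"][100:300,200:480,::-1],None,fx=2.8,fy=2.8))
E
```

```text
t 5.02 [ 593.3 -321.7   58.9] [ 1.7998e+02 -2.0000e-02 -8.4770e+01] w 0.0345 F 5.0
rotvec to nominal (tool, /90): [ 0.0002 -0.0002  0.0004]
594.3,-320,55 total [-1.6 -1.1  3.9] n 1 row [-0.0016 -0.0011  0.0039]
594.3,-320,41 total [ 0. -0. 14.] n 1 row [ 0.    -0.     0.014]
```

View pics/side1.png

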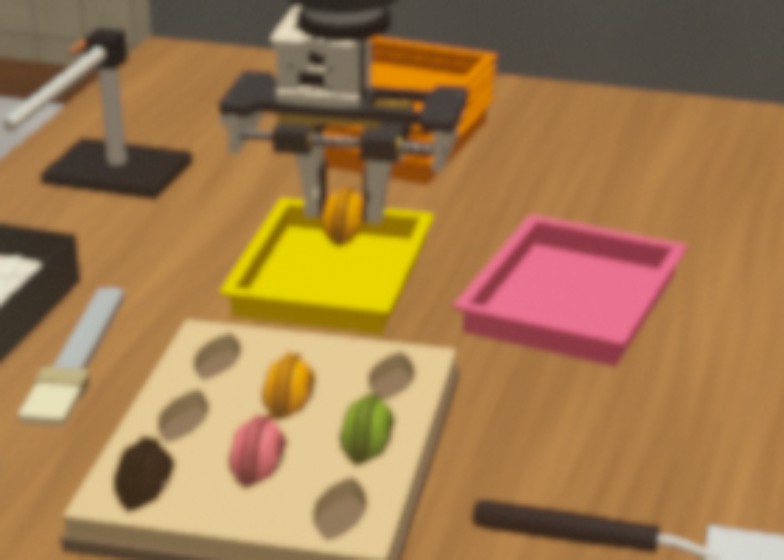

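The gold cookie is held upright over the far end of the yellow tray, at crop (343,215). Next I lower it slowly.

>>> {"api": "apply_moves", "payload": {"targets": [[0.2,-0.0015,-0.001,0.008,0,0,0],[0.2,0,0,0.005,0,0,0],[0.2,0,0,0.002,0,0,0],[0.2,0,0,0.001,0,0,0],[0.2,0,0,0,0,0,0],[0.2,0,0,0,0,0,0]]}}

```text
time_s: 5.57
tcp_pos: [0.594, -0.32, 0.0427]
eef_rot: [-180.0, -0.0, -84.8]
contact_force: [0.1, 0.2, 0.6]
gripper_width: 0.0347
gripper_force: 5.0
```

>>> {"api": "apply_moves", "payload": {"targets": [[0.2,0,0,0.001,0,0,0],[0.2,0,0,0.001,0,0,0],[0.2,0,0,0,0,0,0],[0.2,0,0,0,0,0,0]]}}

```text
time_s: 5.9
tcp_pos: [0.5944, -0.3203, 0.0413]
eef_rot: [-179.9, -0.0, -84.8]
contact_force: [-0.1, 0.3, 4.9]
gripper_width: 0.034
gripper_force: 5.0
```

Contact at about 41.5 mm, so I release.

>>> {"api": "apply_moves", "payload": {"targets": [[0.5,0,0,-0.001,0,0,0],[0.64,0,0,0,0,0,0],[0.64,0,0,0,0,0,0],[0.64,0,0,0,0,0,0],[0.64,0,0,-0.02,0,0,0],[0.64,0,0,-0.035,0,0,0],[0.64,0,0,-0.035,0,0,0],[0.64,0,0,-0.01,0,0,0],[0.64,0,0,0,0,0,0]]}}

```text
time_s: 6.65
tcp_pos: [0.596, -0.3208, 0.146]
eef_rot: [-179.6, -0.2, -84.8]
contact_force: [-0.0, 0.7, 1.0]
gripper_width: 0.0561
gripper_force: 0.0
```

```bash
python3 go.py 547.8,-60.2,145 547.8,-60.2,52 547.8,-60.2,145 589.1,-246.2,145 589.1,-246.2,43
```

```text
t 6.65 [ 596.  -320.8  146. ] [-1.7964e+02 -1.6000e-01 -8.4770e+01] w 0.0561 F 0.0
rotvec to nominal (tool, /90): [-0.0041 -0.0018  0.0004]
547.8,-60.2,145 total [-263.9   24.4    1. ] n 7 row [-0.0377  0.0035  0.0001]
547.8,-60.2,52 total [ 0. -0. 93.] n 3 row [ 0.    -0.     0.031]
547.8,-60.2,145 total [  0.   0. -93.] n 3 row [ 0.     0.    -0.031]
589.1,-246.2,145 total [189.  -24.3  -0. ] n 5 row [ 0.0378 -0.0049 -0.    ]
589.1,-246.2,43 total [  0.  -0. 102.] n 3 row [ 0.    -0.     0.034]
```

>>> {"api": "apply_moves", "payload": {"targets": [[0.64,-0.0375,0.0033,0,0,0,0],[0.64,-0.0375,0.0033,0,0,0,0],[0.64,-0.0375,0.0033,0,0,0,0],[0.64,-0.0375,0.0033,0,0,0,0],[0.64,-0.0375,0.0033,0,0,0,0],[0.64,-0.0375,0.0033,0,0,0,0],[0.64,-0.0375,0.0033,0,0,0,0],[0.64,0,0,0,0,0,0],[0.64,0,0,0.03,0,0,0],[0.64,0,0,0.03,0,0,0],[0.64,0,0,0.015,0,0,0],[0.64,0,0,0,0,0,0],[0.64,0,0,0,0,0,0]]}}

```text
time_s: 7.73
tcp_pos: [0.5464, -0.061, 0.0657]
eef_rot: [179.8, -0.0, -84.8]
contact_force: [1.3, 0.4, 0.3]
gripper_width: 0.0565
gripper_force: 0.0
```

```bash
python3 go.py 547.8,-60.2,52
```

```text
t 7.73 [546.4 -61.   65.7] [ 1.7985e+02 -3.0000e-02 -8.4790e+01] w 0.0565 F 0.0
rotvec to nominal (tool, /90): [ 0.0017 -0.0003  0.0001]
547.8,-60.2,52 total [-0.6 -1.5 13.7] n 1 row [-0.0006 -0.0015  0.0137]
```

>>> {"api": "apply_moves", "payload": {"targets": [[0.64,0,-0.001,0.013,0,0,0],[0.64,0,0,0,0,0,0],[0.2,0,0,0,0,0,0],[0.2,0,0,0,0,0,0],[0.2,0,0,0,0,0,0],[0.2,0,0,0,0,0,0],[0.2,0,0,0,0,0,0],[0.2,0,0,-0.015,0,0,0],[0.2,0,0,-0.028,0,0,0],[0.2,0,0,-0.03,0,0,0],[0.2,0,0,-0.02,0,0,0],[0.2,0.025,-0.003,0,0,0,0],[0.2,0.036,-0.005,0,0,0,0],[0.2,0.036,-0.005,0,0,0,0],[0.2,0.036,-0.005,0,0,0,0],[0.2,0.036,-0.004,0,0,0,0],[0.2,0.02,-0.002,0,0,0,0],[0.2,0,0,0.03,0,0,0],[0.2,0,0,0.03,0,0,0],[0.2,0,0,0,0,0,0]]}}

```text
time_s: 9.4
tcp_pos: [0.5852, -0.2465, 0.0809]
eef_rot: [179.5, 0.2, -85.0]
contact_force: [-2.6, 0.6, -0.7]
gripper_width: 0.0341
gripper_force: 5.0
```

```bash
python3 go.py 589.1,-246.2,45
```

```text
t 9.4 [ 585.2 -246.5   80.9] [179.52   0.19 -84.95] w 0.0341 F 5.0
rotvec to nominal (tool, /90): [ 0.0053  0.0021 -0.0017]
589.1,-246.2,45 total [ 0.1 -3.9 35.9] n 1 row [ 0.0001 -0.0039  0.0359]
```

>>> {"api": "apply_moves", "payload": {"targets": [[0.2,0,-0.001,0.02,0,0,0],[0.2,0,-0.001,0.01,0,0,0],[0.2,0,0,0.004,0,0,0],[0.2,0,0,0,0,0,0],[0.2,0,0,0,0,0,0]]}}

```text
time_s: 9.82
tcp_pos: [0.5916, -0.2464, 0.0535]
eef_rot: [-180.0, -0.0, -84.8]
contact_force: [0.5, 0.4, 0.2]
gripper_width: 0.034
gripper_force: 5.0
```

>>> {"api": "apply_moves", "payload": {"targets": [[0.2,0,0,0.006,0,0,0],[0.2,0,0,0.003,0,0,0],[0.2,0,0,0.001,0,0,0],[0.2,0,0,0,0,0,0],[0.2,0,0,0,0,0,0]]}}

```text
time_s: 10.23
tcp_pos: [0.5914, -0.2465, 0.043]
eef_rot: [-180.0, -0.0, -84.8]
contact_force: [0.4, 0.6, 3.2]
gripper_width: 0.0341
gripper_force: 5.0
```

>>> {"api": "apply_moves", "payload": {"targets": [[0.2,0,0,0.001,0,0,0],[0.2,0,0,0.001,0,0,0],[0.2,0,0,0,0,0,0],[0.2,0,0,0,0,0,0]]}}

```text
time_s: 10.57
tcp_pos: [0.5914, -0.2467, 0.0413]
eef_rot: [-180.0, -0.0, -84.8]
contact_force: [-1.9, -0.4, 5.9]
gripper_width: 0.0339
gripper_force: 5.0
```

>>> {"api": "apply_moves", "payload": {"targets": [[0.5,0,0,-0.001,0,0,0],[0.64,0,0,0,0,0,0],[0.64,0,0,0,0,0,0],[0.64,0,0,0,0,0,0],[0.64,0,0,-0.02,0,0,0],[0.64,0,0,-0.035,0,0,0],[0.64,0,0,-0.035,0,0,0],[0.64,0,0,-0.014,0,0,0],[0.64,-0.0388,0.0038,0,0,0,0],[0.64,-0.0388,0.0038,0,0,0,0],[0.64,-0.0388,0.0038,0,0,0,0],[0.64,-0.0388,0.0038,0,0,0,0],[0.64,-0.0388,0.0038,0,0,0,0],[0.64,-0.0388,0.0038,0,0,0,0],[0.64,-0.0388,0.0038,0,0,0,0],[0.64,0,0,0,0,0,0],[0.64,0,0,0.03,0,0,0],[0.64,0,0,0.03,0,0,0],[0.64,0,0,0,0,0,0],[0.64,0,0,0,0,0,0]]}}

```text
time_s: 12.23
tcp_pos: [0.539, 0.0211, 0.0847]
eef_rot: [179.8, -0.1, -84.8]
contact_force: [0.5, 0.8, 0.3]
gripper_width: 0.0559
gripper_force: 0.0
```

```bash
python3 go.py 540,21.2,53 540,21.2,150 391.4,-302.4,150;python3 - <<'E'
from plant import capture
from h import *
c=capture("top");W=cloud(c);z=W[...,2];s=np.zeros((480,640),bool);s[135:232,440:560]=1
m=(s&(z>.034)&(z<.1)).astype(np.uint8)
n,l,st,ce=cv2.connectedComponentsWithStats(m)
for i in range(1,n):
    if st[i,4]>50:P=W[l==i];print(rect(P),P[:,2].max())
E
```

```text
t 12.23 [539.   21.1  84.7] [ 1.7979e+02 -7.0000e-02 -8.4790e+01] w 0.0559 F 0.0
rotvec to nominal (tool, /90): [ 0.0023 -0.0008  0.0002]
540,21.2,53 total [-0.  -1.1 31.7] n 1 row [-0.     -0.0011  0.0317]
540,21.2,150 total [  0.   0. -97.] n 3 row [ 0.      0.     -0.0323]
391.4,-302.4,150 total [308.8 177.3   0. ] n 9 row [0.0343 0.0197 0.    ]
[ 5.923e+02 -3.176e+02  3.030e+01  4.780e+01 -4.000e-01] 0.052738553101363106
[ 589.2 -244.3   30.6   45.6    8.9] 0.05172168796979881
```

Both golds stand upright in the yellow tray (tops at about 50 mm). Pink is next.

>>> {"api": "apply_moves", "payload": {"targets": [[0.64,0,-0.001,0.025,0,0,0],[0.64,0,0,0.006,0,0,0],[0.64,0,0,0,0,0,0],[0.2,0,0,0,0,0,0],[0.2,0,0,0,0,0,0],[0.2,0,0,0,0,0,0],[0.2,0,0,0,0,0,0],[0.2,0,0,0,0,0,0],[0.2,0,0,-0.015,0,0,0],[0.2,0,0,-0.028,0,0,0],[0.2,0,0,-0.03,0,0,0],[0.2,0,0,-0.025,0,0,0]]}}

```text
time_s: 13.28
tcp_pos: [0.5411, 0.0216, 0.1545]
eef_rot: [-180.0, -0.0, -84.8]
contact_force: [0.7, 1.1, -0.3]
gripper_width: 0.0343
gripper_force: 5.0
```

>>> {"api": "apply_moves", "payload": {"targets": [[0.2,0.02,0.0115,0,0,0,0],[0.2,0.034,0.0195,0,0,0,0],[0.2,0.034,0.0195,0,0,0,0],[0.2,0.034,0.0195,0,0,0,0],[0.2,0.034,0.0195,0,0,0,0],[0.2,0.034,0.0195,0,0,0,0],[0.2,0.034,0.0195,0,0,0,0],[0.2,0.034,0.0195,0,0,0,0],[0.2,0.03,0.0175,0,0,0,0],[0.2,0.02,0.0115,0,0,0,0],[0.2,0,0,0.03,0,0,0],[0.2,0,0,0.03,0,0,0],[0.2,0,0,0.015,0,0,0],[0.2,0,0,0,0,0,0],[0.2,0,0,0,0,0,0]]}}

```text
time_s: 14.53
tcp_pos: [0.3923, -0.3011, 0.0774]
eef_rot: [179.9, 0.0, -84.8]
contact_force: [0.4, -1.4, 0.8]
gripper_width: 0.0341
gripper_force: 5.0
```

```bash
python3 go.py 391.4,-302.4,44
```

```text
t 14.53 [ 392.3 -301.1   77.4] [ 1.799e+02  2.000e-02 -8.479e+01] w 0.0341 F 5.0
rotvec to nominal (tool, /90): [0.0011 0.0003 0.0001]
391.4,-302.4,44 total [ 1.2  1.  33.4] n 1 row [0.0012 0.001  0.0334]
```

>>> {"api": "apply_moves", "payload": {"targets": [[0.2,0.001,0.001,0.018,0,0,0],[0.2,0,0,0.008,0,0,0],[0.2,0,0,0.003,0,0,0],[0.2,0,0,0.001,0,0,0],[0.2,0,0,0,0,0,0],[0.2,0,0,0,0,0,0]]}}

```text
time_s: 15.03
tcp_pos: [0.3923, -0.3023, 0.0483]
eef_rot: [-179.9, -0.0, -84.8]
contact_force: [0.1, -0.2, -0.2]
gripper_width: 0.0339
gripper_force: 5.0
```

>>> {"api": "apply_moves", "payload": {"targets": [[0.2,0,0,0.001,0,0,0],[0.2,0,0,0.001,0,0,0],[0.2,0,0,0,0,0,0],[0.2,0,0,0,0,0,0]]}}

```text
time_s: 15.37
tcp_pos: [0.3918, -0.3022, 0.0457]
eef_rot: [-180.0, -0.0, -84.8]
contact_force: [0.3, 0.2, -0.1]
gripper_width: 0.0345
gripper_force: 5.0
```

>>> {"api": "apply_moves", "payload": {"targets": [[0.2,0,0,0.001,0,0,0],[0.2,0,0,0.001,0,0,0],[0.2,0,0,0,0,0,0],[0.2,0,0,0,0,0,0]]}}

```text
time_s: 15.7
tcp_pos: [0.3918, -0.3024, 0.0437]
eef_rot: [-180.0, -0.0, -84.8]
contact_force: [-0.5, -0.3, 2.7]
gripper_width: 0.034
gripper_force: 5.0
```

>>> {"api": "apply_moves", "payload": {"targets": [[0.2,0,0,0.001,0,0,0],[0.2,0,0,0,0,0,0],[0.2,0,0,0,0,0,0]]}}

```text
time_s: 15.95
tcp_pos: [0.3919, -0.3024, 0.0428]
eef_rot: [-180.0, -0.0, -84.8]
contact_force: [-1.1, 0.4, 6.1]
gripper_width: 0.0339
gripper_force: 5.0
```

>>> {"api": "apply_moves", "payload": {"targets": [[0.5,0,0,-0.001,0,0,0],[0.64,0,0,0,0,0,0],[0.64,0,0,0,0,0,0],[0.64,0,0,0,0,0,0],[0.64,0,0,-0.02,0,0,0],[0.64,0,0,-0.035,0,0,0],[0.64,0,0,-0.035,0,0,0],[0.64,0,0,-0.012,0,0,0],[0.64,-0.0335,-0.0139,0,0,0,0],[0.64,-0.0335,-0.0139,0,0,0,0],[0.64,-0.0335,-0.0139,0,0,0,0],[0.64,-0.0335,-0.0139,0,0,0,0],[0.64,-0.0335,-0.0139,0,0,0,0],[0.64,-0.0335,-0.0139,0,0,0,0],[0.64,-0.0335,-0.0139,0,0,0,0],[0.64,-0.0335,-0.0139,0,0,0,0],[0.64,0,0,0.03,0,0,0],[0.64,0,0,0.03,0,0,0],[0.64,0,0,0,0,0,0],[0.64,0,0,0,0,0,0]]}}

```text
time_s: 17.62
tcp_pos: [0.477, -0.0255, 0.0847]
eef_rot: [179.8, -0.1, -84.8]
contact_force: [-0.4, -0.5, 0.9]
gripper_width: 0.0563
gripper_force: 0.0
```

```bash
python3 go.py 478.2,-25.5,53 478.2,-25.5,150 609.8,311.1,150;python3 - <<'E'
from plant import capture
from h import *
c=capture("top");W=cloud(c);z=W[...,2];s=np.zeros((480,640),bool);s[245:352,450:590]=1
m=(s&(z>.034)&(z<.1)).astype(np.uint8)
n,l,st,ce=cv2.connectedComponentsWithStats(m)
for i in range(1,n):
    if st[i,4]>50:P=W[l==i];print(rect(P),P[:,2].max())
E
```

```text
t 17.62 [477.  -25.5  84.7] [ 1.7977e+02 -7.0000e-02 -8.4770e+01] w 0.0563 F 0.0
rotvec to nominal (tool, /90): [ 0.0026 -0.0007  0.0003]
478.2,-25.5,53 total [ 0.1 -1.2 31.7] n 1 row [ 0.0001 -0.0012  0.0317]
478.2,-25.5,150 total [  0.   0. -97.] n 3 row [ 0.      0.     -0.0323]
609.8,311.1,150 total [-323.3 -161.6   -0. ] n 10 row [-0.0323 -0.0162 -0.    ]
[ 390.5 -301.4   30.2   46.4    7.9] 0.051182628150972076
```

>>> {"api": "apply_moves", "payload": {"targets": [[0.64,0,-0.001,0.025,0,0,0],[0.64,0,0,0.006,0,0,0],[0.64,0,0,0,0,0,0],[0.2,0,0,0,0,0,0],[0.2,0,0,0,0,0,0],[0.2,0,0,0,0,0,0],[0.2,0,0,0,0,0,0],[0.2,0,0,0,0,0,0],[0.2,0,0,-0.015,0,0,0],[0.2,0,0,-0.028,0,0,0],[0.2,0,0,-0.03,0,0,0],[0.2,0,0,-0.025,0,0,0]]}}

```text
time_s: 18.67
tcp_pos: [0.4792, -0.0252, 0.1544]
eef_rot: [-180.0, -0.0, -84.8]
contact_force: [1.8, -0.4, -0.1]
gripper_width: 0.0341
gripper_force: 5.0
```

>>> {"api": "apply_moves", "payload": {"targets": [[0.2,-0.02,-0.01,0,0,0,0],[0.2,-0.034,-0.017,0,0,0,0],[0.2,-0.034,-0.017,0,0,0,0],[0.2,-0.034,-0.017,0,0,0,0],[0.2,-0.034,-0.017,0,0,0,0],[0.2,-0.034,-0.017,0,0,0,0],[0.2,-0.034,-0.017,0,0,0,0],[0.2,-0.034,-0.017,0,0,0,0],[0.2,-0.034,-0.017,0,0,0,0],[0.2,-0.02,-0.01,0,0,0,0],[0.2,-0.011,-0.0055,0,0,0,0],[0.2,0,0,0.03,0,0,0],[0.2,0,0,0.03,0,0,0],[0.2,0,0,0.02,0,0,0],[0.2,0,0,0,0,0,0],[0.2,0,0,0,0,0,0]]}}

```text
time_s: 20.0
tcp_pos: [0.6102, 0.3102, 0.0719]
eef_rot: [179.9, -0.1, -84.8]
contact_force: [0.5, 0.2, 1.6]
gripper_width: 0.0342
gripper_force: 5.0
```

```bash
python3 go.py 609.8,311.1,46
```

```text
t 20.0 [610.2 310.2  71.9] [ 1.7988e+02 -1.0000e-01 -8.4800e+01] w 0.0342 F 5.0
rotvec to nominal (tool, /90): [ 0.0013 -0.0012 -0.0001]
609.8,311.1,46 total [-0.9  0.3 25.9] n 1 row [-0.0009  0.0003  0.0259]
```

>>> {"api": "apply_moves", "payload": {"targets": [[0.2,0,0,0.014,0,0,0],[0.2,0,0,0.008,0,0,0],[0.2,0,0,0.003,0,0,0],[0.2,0,0,0,0,0,0],[0.2,0,0,0,0,0,0]]}}

```text
time_s: 20.42
tcp_pos: [0.6111, 0.3113, 0.0485]
eef_rot: [-180.0, 0.0, -84.8]
contact_force: [0.2, 0.4, 0.3]
gripper_width: 0.0339
gripper_force: 5.0
```

>>> {"api": "apply_moves", "payload": {"targets": [[0.2,0,0,0.001,0,0,0],[0.2,0,0,0.001,0,0,0],[0.2,0,0,0,0,0,0],[0.2,0,0,0,0,0,0]]}}

```text
time_s: 20.75
tcp_pos: [0.6108, 0.3112, 0.0458]
eef_rot: [-180.0, 0.0, -84.8]
contact_force: [0.7, -0.0, -0.2]
gripper_width: 0.0337
gripper_force: 5.0
```

>>> {"api": "apply_moves", "payload": {"targets": [[0.2,0,0,0.001,0,0,0],[0.2,0,0,0.001,0,0,0],[0.2,0,0,0,0,0,0],[0.2,0,0,0,0,0,0]]}}

```text
time_s: 21.08
tcp_pos: [0.6108, 0.3113, 0.044]
eef_rot: [-180.0, 0.0, -84.8]
contact_force: [-1.4, 0.0, 3.5]
gripper_width: 0.0337
gripper_force: 5.0
```

>>> {"api": "apply_moves", "payload": {"targets": [[0.2,0,0,0.001,0,0,0],[0.2,0,0,0,0,0,0],[0.2,0,0,0,0,0,0]]}}

```text
time_s: 21.33
tcp_pos: [0.6108, 0.3113, 0.0431]
eef_rot: [-180.0, 0.0, -84.8]
contact_force: [-1.9, -0.9, 5.4]
gripper_width: 0.0339
gripper_force: 5.0
```

>>> {"api": "apply_moves", "payload": {"targets": [[0.5,0,0,-0.001,0,0,0],[0.64,0,0,0,0,0,0],[0.64,0,0,0,0,0,0],[0.64,0,0,0,0,0,0],[0.64,0,0,-0.02,0,0,0],[0.64,0,0,-0.035,0,0,0],[0.64,0,0,-0.035,0,0,0],[0.64,0,0,-0.012,0,0,0],[0.64,0.0345,0.0044,0,0,0,0],[0.64,0.0345,0.0044,0,0,0,0],[0.64,0.0345,0.0044,0,0,0,0],[0.64,0.0345,0.0044,0,0,0,0],[0.64,0.0345,0.0044,0,0,0,0],[0.64,0.0345,0.0044,0,0,0,0],[0.64,0.0345,0.0044,0,0,0,0],[0.64,0,0,0,0,0,0],[0.64,0,0,0.03,0,0,0],[0.64,0,0,0.03,0,0,0],[0.64,0,0,0,0,0,0],[0.64,0,0,0,0,0,0]]}}

```text
time_s: 23.0
tcp_pos: [0.601, 0.0673, 0.0845]
eef_rot: [179.8, -0.1, -84.8]
contact_force: [-0.2, -0.1, 0.0]
gripper_width: 0.0561
gripper_force: 0.0
```

```bash
python3 go.py 601.8,68.2,53 601.8,68.2,150 394,314.2,150;python3 - <<'E'
from plant import capture
from h import *
c=capture("top");W=cloud(c);z=W[...,2];s=np.zeros((480,640),bool);s[130:232,90:215]=1
m=(s&(z>.034)&(z<.1)).astype(np.uint8)
n,l,st,ce=cv2.connectedComponentsWithStats(m)
for i in range(1,n):
    if st[i,4]>50:P=W[l==i];print(rect(P),P[:,2].max())
E
```

```text
t 23.0 [601.   67.3  84.5] [ 1.798e+02 -8.000e-02 -8.480e+01] w 0.0561 F 0.0
rotvec to nominal (tool, /90): [ 0.0022 -0.0008 -0.    ]
601.8,68.2,53 total [-0.8 -0.9 31.5] n 1 row [-0.0008 -0.0009  0.0315]
601.8,68.2,150 total [  0.   0. -97.] n 3 row [ 0.      0.     -0.0323]
394,314.2,150 total [-263.8  184.6    0. ] n 9 row [-0.0293  0.0205  0.    ]
```

Nothing was detected in the green tray, so I check the picture.

Run:
```python
from plant import capture
import cv2,numpy as np
a=capture("top")["frame"][90:380,60:350];b=capture("side")["frame"][190:480,60:400]
cv2.imwrite("pics/chk.png",np.hstack([cv2.resize(a,(390,450)),cv2.resize(b,(400,450))])[:,:,::-1])
```

```text
(no output)
```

View pics/chk.png

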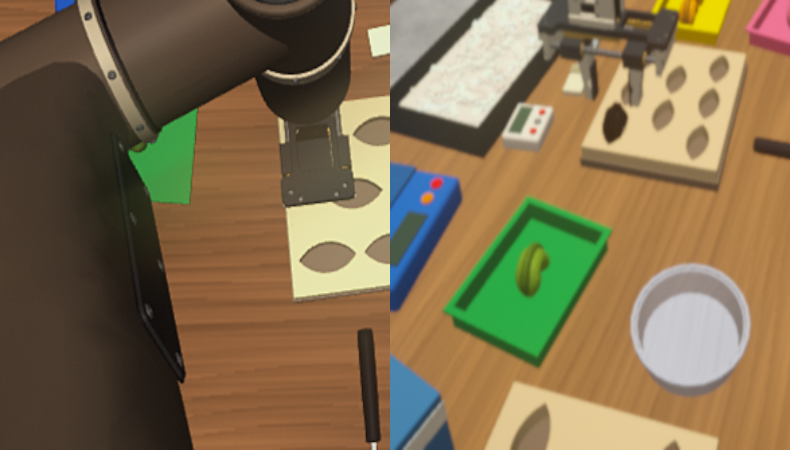

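In the top view the arm hides the tray. The side view shows the green cookie standing at (533,270). Now the burnt one.

>>> {"api": "apply_moves", "payload": {"targets": [[0.64,-0.001,-0.001,0.025,0,0,0],[0.64,0,0,0.006,0,0,0],[0.64,0,0,0,0,0,0],[0.2,0,0,0,0,0,0],[0.2,0,0,0,0,0,0],[0.2,0,0,0,0,0,0],[0.2,0,0,0,0,0,0],[0.2,0,0,0,0,0,0],[0.2,0,0,-0.015,0,0,0],[0.2,0,0,-0.028,0,0,0],[0.2,0,0,-0.03,0,0,0],[0.2,0,0,-0.025,0,0,0]]}}

```text
time_s: 24.15
tcp_pos: [0.603, 0.0689, 0.1545]
eef_rot: [-180.0, -0.0, -84.8]
contact_force: [0.6, -0.2, 0.1]
gripper_width: 0.034
gripper_force: 5.0
```

>>> {"api": "apply_moves", "payload": {"targets": [[0.2,-0.02,0.014,0,0,0,0],[0.2,-0.03,0.021,0,0,0,0],[0.2,-0.03,0.021,0,0,0,0],[0.2,-0.03,0.021,0,0,0,0],[0.2,-0.03,0.021,0,0,0,0],[0.2,-0.03,0.021,0,0,0,0],[0.2,-0.03,0.021,0,0,0,0],[0.2,-0.03,0.021,0,0,0,0],[0.2,-0.02,0.014,0,0,0,0],[0.2,-0.014,0.01,0,0,0,0],[0.2,0,0,0.03,0,0,0],[0.2,0,0,0.03,0,0,0],[0.2,0,0,0.025,0,0,0],[0.2,0,0,0.01,0,0,0],[0.2,0,0,0,0,0,0],[0.2,0,0,0,0,0,0]]}}

```text
time_s: 25.48
tcp_pos: [0.395, 0.3152, 0.058]
eef_rot: [180.0, -0.0, -84.8]
contact_force: [-0.2, 0.6, 0.3]
gripper_width: 0.0336
gripper_force: 5.0
```

```bash
python3 go.py 394,314.2,44
```

```text
t 25.48 [395.  315.2  58. ] [ 1.800e+02 -4.000e-02 -8.478e+01] w 0.0336 F 5.0
rotvec to nominal (tool, /90): [ 0.     -0.0004  0.0002]
394,314.2,44 total [ 0.9  1.1 14. ] n 1 row [0.0009 0.0011 0.014 ]
```

>>> {"api": "apply_moves", "payload": {"targets": [[0.2,0,0,0.007,0,0,0],[0.2,0,0,0.004,0,0,0],[0.2,0,0,0.002,0,0,0],[0.2,0,0,0,0,0,0],[0.4,0,0,0,0,0,0],[0.6,0,0,0,0,0,0],[0.6,0,0,0,0,0,0],[0.6,0,0,0,0,0,0],[0.6,0,0,-0.02,0,0,0],[0.6,0,0,-0.035,0,0,0],[0.6,0,0,-0.035,0,0,0],[0.6,0,0,-0.03,0,0,0],[0.6,0.035,-0.015,0,0,0,0],[0.6,0.035,-0.015,0,0,0,0],[0.6,0.035,-0.015,0,0,0,0],[0.6,0.035,-0.015,0,0,0,0],[0.6,0.035,-0.015,0,0,0,0],[0.6,0.035,-0.015,0,0,0,0],[0.6,0.035,-0.015,0,0,0,0],[0.6,0.035,-0.015,0,0,0,0]]}}

```text
time_s: 27.15
tcp_pos: [0.5401, 0.0454, 0.1649]
eef_rot: [-180.0, 0.0, -84.8]
contact_force: [1.1, 1.0, 1.1]
gripper_width: 0.0526
gripper_force: 0.0
```

>>> {"api": "apply_moves", "payload": {"targets": [[0.6,0.02,0,0,0,0,0],[0.6,0,0,0,0,0,0],[0.6,0,0,0,0,0,0],[0.6,0,0,0,0,0,0],[0.6,0,0,0,0,0,0],[0.6,0,0,0,0,0,0]]}}

```text
time_s: 27.65
tcp_pos: [0.5412, 0.0282, 0.1647]
eef_rot: [-180.0, 0.0, -84.7]
contact_force: [-0.6, 0.7, 0.7]
gripper_width: 0.0529
gripper_force: 0.0
```

Run:
```python
from plant import capture
from h import *
c=capture("top");W=cloud(c);z=W[...,2]
cv2.imwrite("pics/end.png",c["frame"][:,:,::-1])
for t,a in dict(green=(130,232,90,215),yel=(135,232,440,560),pink=(245,352,450,590),pan=(275,335,118,178)).items():
    s=np.zeros((480,640),bool);s[a[0]:a[1],a[2]:a[3]]=1
    m=(s&(z>.034)&(z<.1)).astype(np.uint8);n,l,st,ce=cv2.connectedComponentsWithStats(m)
    for i in range(1,n):
        if st[i,4]>50:P=W[l==i];print(t,rect(P),P[:,2].max().round(4))
```

```text
yel [ 592.4 -316.6   31.    47.5    4.9] 0.0512
yel [ 589.4 -245.6   36.7   38.6   46.9] 0.0511
pink [ 390.4 -301.7   30.2   46.6    4.2] 0.0518
```

View pics/end.png

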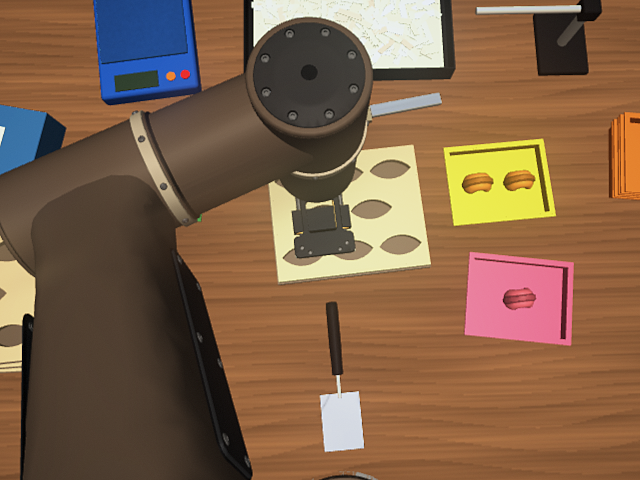

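Yellow and pink are right, at (478,182), (520,180) and (519,298). The arm hides the left trays, so I move it aside.

>>> {"api": "apply_moves", "payload": {"targets": [[0.6,0.038,0,-0.01,0,0,0],[0.6,0.038,0,-0.01,0,0,0],[0.6,0.038,0,-0.01,0,0,0],[0.6,0.038,0,-0.01,0,0,0],[0.6,0.038,0,-0.01,0,0,0],[0.6,0.038,0,-0.01,0,0,0],[0.6,0.038,0,0,0,0,0],[0.6,0.038,0,0,0,0,0],[0.6,0.038,0,0,0,0,0],[0.6,0.038,0,0,0,0,0],[0.6,0.038,0,0,0,0,0],[0.6,0.02,0,0,0,0,0],[0.6,0,0,0,0,0,0],[0.6,0,0,0,0,0,0],[0.6,0,0,0,0,0,0],[0.6,0,0,0,0,0,0]]}}

```text
time_s: 29.03
tcp_pos: [0.5814, -0.4077, 0.2247]
eef_rot: [-180.0, 0.0, -84.7]
contact_force: [0.3, 0.8, -0.3]
gripper_width: 0.0524
gripper_force: 0.0
```

Run:
```python
from plant import capture
from h import *
c=capture("top");W=cloud(c);z=W[...,2]
cv2.imwrite("pics/end2.png",c["frame"][:,:,::-1])
for t,a in dict(green=(130,232,90,215),pan=(275,335,118,178)).items():
    s=np.zeros((480,640),bool);s[a[0]:a[1],a[2]:a[3]]=1
    m=(s&(z>.034)&(z<.1)).astype(np.uint8);n,l,st,ce=cv2.connectedComponentsWithStats(m)
    for i in range(1,n):
        if st[i,4]>50:P=W[l==i];print(t,rect(P),P[:,2].max().round(4))
```

```text
green [608.8 309.1  30.3  47.6   8.1] 0.0518
pan [393.  313.4  30.2  47.3   5.7] 0.0515
```

View pics/end2.png

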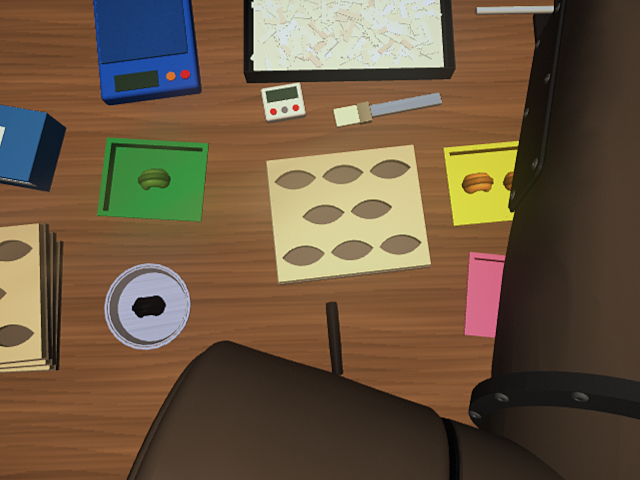

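The green cookie stands upright at (154,180), the burnt one is in the pan at (149,306), and the board is empty. Handing in.

```bash
python3 -c "
from plant import close_job
print(close_job())"
```

```text
the job is handed in; nothing more can be done
None
```

I handed the job in at about 29 s on the robot's clock: in the final pictures all four good cookies stand upright in their trays and the burnt one is in the pan; the hand-in call returned no verdict.

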